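# Pick the hub whose keyway is timed to the test shaft and gauge it

### The job

Three drive hubs lie in the red-brown carrier of the keyway gauge. Find the one whose keyway lines up with the key on the test shaft, slide the carrier along its rails until that hub is centred under the shaft, then push the copper palm knob down until the shaft is fully home in the hub, and leave it there. Do not press the shaft onto either of the other hubs, keep all hubs seated in their nests, and leave the other things on the bench where they are.

Things in the scene. Friction and masses are not known exactly. Their poses are not given: they have to be found in the camera images.
- gauge: Fixed bench keyway gauge: grey bed 300 mm (its x) by 178 mm, 14 mm thick, with two guide rails along x; a black column 50 x 42 mm, 204 mm tall, its middle 96 mm to +y of the shaft axis, and a 34 mm wide head over the bed, 115 to 181 mm above the bench. Origin: bench surface straight under the shaft axis; z up. Its place and yaw change.
- ram (a joint): Vertical slide of the ram with test shaft and palm knob (m): 0 fully raised, grows downward, hard stop at 0.048. Fully home in a hub (shoulder on the hub's top face) is 0.046. Stiff: it stays where it is left; about 4 N down moves it. On a wrong hub the key lands on the hub's top face at about 0.034 and goes no further.
- knob_top (a point): Centre of the flat top of the copper palm knob (40 mm across at its widest) on the shaft axis; moves with the ram: 273 mm above the bench when raised, 227 mm when the shaft is home. It is the highest part of the gauge; the head and column tops lie lower than 210 mm.
- shaft_tip (a point): Keyed test shaft under the ram, pointing down: 24 mm diameter, 23 mm long below a 34 mm shoulder, nose tapered to 10 mm over the last 10 mm. One dark steel key, 8 mm wide, stands out 4 mm along its side from 10 mm above the tip to the shoulder. This point: centre of the tip, 66 mm above the bench when raised; +x points to the key. It cannot turn.
- carrier: Loose red-brown bakelite carrier, 224 mm (its x, kept along the gauge's x) x 86 x 11 mm, sliding on the bed between the rails (1 mm play, no stops). Origin: centre of the underside, 14 mm above the bench. Three square nests 6 mm deep at x = -76, 0, +76 mm, a hub in each; about 0.65 kg with hubs. The shaft's nose centres a hub up to about 4 mm off.
- handle (a point): Middle of the carrier's upright black handle: round post 16 mm diameter, 50 mm tall (30 to 80 mm above the bench) on a steel tongue, 115 mm from the carrier's middle towards its -y, the open side of the gauge.
- hub_1: Aluminium hub: boss 42 mm diameter on a 56 mm flange, 24 mm tall, in a nest of the carrier; a lug on the flange lies in the nest's notch, so it cannot turn. Bore 26 mm with one keyway 11 mm wide, 5 mm deep. Origin: centre of the underside (top face 43 mm above the bench); +x points to the keyway. The hubs differ only in where the keyway points.
- hub_2: Aluminium drive hub like hub_1 (same sizes and axes: +x points to its keyway).
- hub_3: Aluminium drive hub like hub_1 (same sizes and axes: +x points to its keyway).
- keyway_1 (a point): Middle of the keyway's mouth in the top face of hub_1, 15.5 mm from the hub's axis.
- keyway_2 (a point): Middle of the keyway's mouth in the top face of hub_2, 15.5 mm from the hub's axis.
- keyway_3 (a point): Middle of the keyway's mouth in the top face of hub_3, 15.5 mm from the hub's axis.
- cell_pack: Bystander: three upright green-wrapped battery cells glued together, 65 mm tall. Origin: centre of the underside.
- cell_pair: Bystander: two upright green-wrapped battery cells glued together, 65 mm tall. Origin: centre of the underside.
- hex_key: Bystander: steel hex key lying flat, 140 mm by 49 mm, 7 mm thick. Origin: middle of the long arm, underside.
- weld_block: Bystander: red-brown bakelite block 100 x 75 x 18 mm. Origin: centre of the underside.
Things that resemble listed ones, but are neither listed nor needed, are in the scene too. Leave any blue or purple look-alike of the hub_1 alone. What is shaped like the hub_3 but yellow is not meant.

How it is judged:
By the outcome, as a careful person would: the job done as asked, in the order asked, and still so for the second after the job is handed in, with the robot touching nothing.
It also fails if it takes over 51 s, if anything falls off the work surface, if the arm or the gripper's body presses on something with over 40 N, if the wrist force passes 120 N, or if a joint passes its speed limit or range.

### The arm

A 6-joint arm with a two-finger parallel gripper is mounted at the origin on the work surface. World frame = base frame: x ahead of the robot, y to its left, z up, the work surface at z = 0. Lengths are in m, angles in rad, forces in N, time in s.
With the tool pointing down it reaches from about 0.25 to 0.775 m from the base axis. Payload 4 kg.
Tool frame: the origin (TCP) lies at the centre of the arm's flange, where the gripper is bolted on; the fingertips stand 199 mm ahead of it and the grasp point (between the pads) lies 180 mm ahead of it (robot.tcp_to_tips is the distance from the TCP to the fingertips, in m); z points along the fingers, y is the line along which they close (so a half turn about z gives the same grasp; the last joint's range is limited). The gripper opens to 94 mm and grips with 3 to 60 N. Pads are 16 mm wide; open, the fingers measure 119 mm over their backs; the gripper's body (75 mm by 177 mm) begins 78 mm behind the grasp point.
Start: joints at [-1.405, 0.087, 1.371, -0, 1.684, -0.103], TCP at [0.146, -0.53, 0.405] pointing down, gripper open.
Joint ranges: [-3.1, 3.1], [-0.76, 2.03], [0.27, 2.55], [-1.08, 4.22], [0.17, 2.65], [-2.57, 2.57]. Speed limits (rad/s): [2.79, 2.79, 3.14, 3.14, 3.14, 3.14].

### API

Orientations are given as [roll, pitch, yaw] about the fixed x, y, z axes, in that order (R = Rz(yaw) Ry(pitch) Rx(roll)).
In Python, from bench import telemetry, snapshot, ticket, robot gives the robot as it stands.
- The arm moves only by the tool apply_moves, never from a script. Its argument "moves" is a list that holds one entry, the list of rows, each a list of 5 numbers: the shift along the tool's x, y, z in units of 50 mm (1.0 is 50 mm), then the turn about the tool's z in units of 10 degrees (1.0 is 10 degrees), then the closure, from 0 (fully open) to 1 (shut). A call has 1 to 10 rows; each row is the pose to reach, as a shift and turn from the pose commanded when the call began, along the tool's axes at that moment; what a row does not reach only later rows make up. A row lasts 1/8 s, in which the tool goes at most 62.5 mm and 10.7 degrees, less where a joint would pass 70% of its speed; a pose out of reach is approached as far as the arm can. A call with a gripper value outside its range is refused whole. The fingers move at their own pace and stop on an object; the grip force is fixed at half the most. Time passes only in rows, so rows that repeat a pose let the fingers close. It gives the time, the measured TCP pose, the force, the opening and the grip force at its end, in the units of the state.
- telemetry.get_obs(): the state, without advancing time (a new reading comes with each control period).
- snapshot(name): name is "scene" or "top" or "wrist"; returns a dict with "image" (384x512x3 uint8, red, green, blue), "fovy" (degrees; the focal length in pixels is half the picture's height over the tangent of half this angle, whatever the lens; pixels are square), "cx", "cy" (the principal point, pixels), "R" (3x3) and "t" (3): a world point X has camera coordinates R X + t. Camera axes: x right, y down, z forward; pixel columns grow to the right and rows downward; lengths in m; the calibration is good to about 2 mm. The wrist camera is an equidistant fisheye: a pixel r from the principal point sees the ray r / f radians off the axis. A picture is of the moment at which its call begins. There is no depth.
- ticket.close_job(): hands the job in; it is judged then, once.
The state is a dict: "time": time; "joint_positions": joint angles; "qvel": joint speeds; "joint_torque": joint torques, N m; "tool_pos": TCP position; "ee_rot": TCP orientation; "wrist_force": force on the tool from outside, world axes, zero at the start; "wrist_torque": the same for the moment, N m; "width": finger opening in m; "finger_force": force on a finger pad.
Only numpy, scipy, OpenCV 4.12 (cv2) and the standard library are available. Lean on these libraries where they do the work, as an engineer would, in place of code of your own. Each camera call takes 0.05 s, during which the arm holds its last target. There are 200 camera calls.

## Working session

There is one attempt and no reset: what is moved stays moved. The work goes in short steps, Python scripts to look and compute and a tool call to move; the robot and the scene stay as the last step left them, time stands still between calls to the robot, and variables do not carry over. Pictures are saved under pics/ and viewed, at most 13 in all, crops included, and the job is handed in when it is done.

Besides the shell and the picture viewer there is one more tool, called after "Request:" in YAML: its name, and indented under it one key for each argument. apply_moves: Moves the arm, as the interface text tells. Its arguments: {"type":"object","properties":{"moves":{"type":"array","items":{"type":"array","items":{"type":"array","items":{"type":"number"}}}}},"required":["moves"]}

```bash
mkdir -p pics; cat > h.py <<'E'
import numpy as np, cv2, pickle
from bench import telemetry, snapshot, ticket, robot
def snap(n,fn=None):
    s=snapshot(n); pickle.dump(s,open(f'{n}.pkl','wb'))
    if fn: cv2.imwrite('pics/'+fn,s['image'][:,:,::-1])
    return s
def load(n): return pickle.load(open(f'{n}.pkl','rb'))
def ray(s,u,v):
    f=s['image'].shape[0]/2/np.tan(np.radians(s['fovy'])/2)
    d=np.array([(u-s['cx'])/f,(v-s['cy'])/f,1.0])
    if s.get('fish'):
        r=np.hypot(d[0],d[1]); d=np.array([*(d[:2]/r*np.sin(r)),np.cos(r)])
    R=np.array(s['R']); return -R.T@s['t'], R.T@d
def plane(s,u,v,z):
    o,d=ray(s,u,v); return o+d*(z-o[2])/d[2]
def proj(s,X):
    f=s['image'].shape[0]/2/np.tan(np.radians(s['fovy'])/2)
    c=np.array(s['R'])@X+s['t']
    if s.get('fish'):
        r=np.hypot(c[0],c[1]); th=np.arctan2(r,c[2]); return s['cx']+f*th*c[0]/r, s['cy']+f*th*c[1]/r
    return s['cx']+f*c[0]/c[2], s['cy']+f*c[1]/c[2]
E
python3 - <<'E'
from h import *
for n in ['scene','top','wrist']:
    s=snap(n,n+'0.png'); print(n,s['fovy'],s['cx'],s['cy'],-np.array(s['R']).T@s['t'])
a=cv2.imread('pics/top0.png');cv2.imwrite('pics/top0.png',cv2.resize(a,(800,600)))
a=cv2.imread('pics/scene0.png');cv2.imwrite('pics/scene0.png',cv2.resize(a,(800,600)))
o=telemetry.get_obs(); print(o['time'],o['tool_pos'],o['ee_rot'],o['width'])
E
```

```text
scene 42.50429040559888 253.36696370341326 191.0972036939543 [ 1.07409451 -0.41384811  1.26167396]
top 49.982623245987035 250.53978983786257 196.53461547416063 [0.34367553 0.02839727 1.2561176 ]
wrist 65.70646984690485 257.7353190589209 193.0520838400254 [ 0.22250227 -0.50827418  0.38345717]
0.15 [ 0.14603502 -0.53017584  0.40380355] [-3.13996231e+00 -1.39292108e-04  2.68777172e-01] 0.09432411405950047
```

View pics/top0.png

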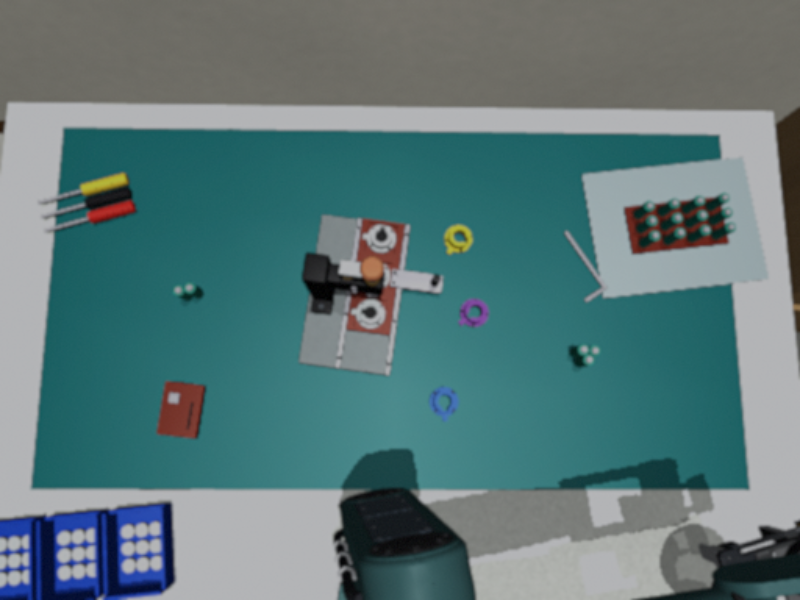

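View pics/scene0.png

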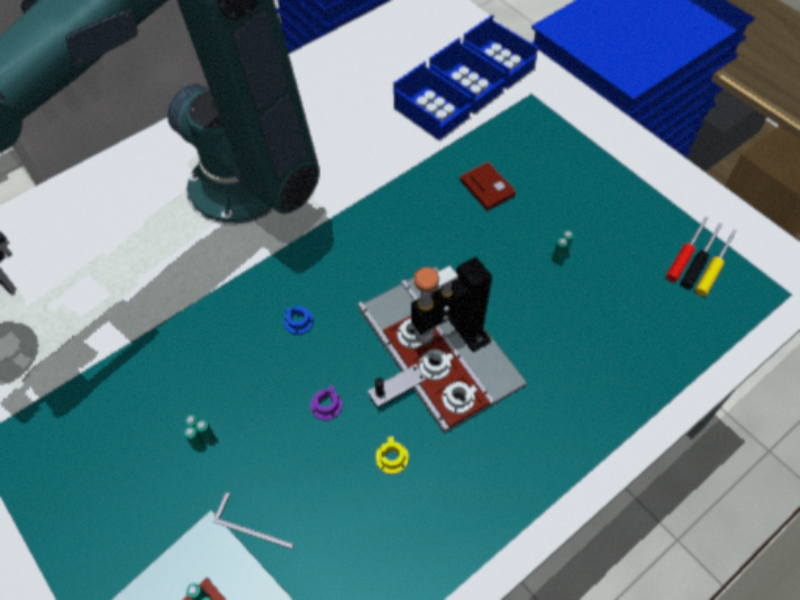

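The top view shows the gauge with its bed corners near (322,215), (410,222), (388,375) and (300,362) in 800x600 pixels. The knob is near (372,268), the handle near (437,283), and the end hubs near (380,238) and (370,314). The column is on the left (+y). The scene view shows the shaft above the near hub, with the knob at (427,280) and the handle at (380,386). Next I'll triangulate.

```bash
cat > m.py <<'E'
from h import *
def tri(a,pa,b,pb):
    o1,d1=ray(a,*pa);o2,d2=ray(b,*pb)
    A=np.c_[d1,-d2];k=np.linalg.lstsq(A,o2-o1,rcond=None)[0]
    p,q=o1+d1*k[0],o2+d2*k[1]; return (p+q)/2,np.linalg.norm(p-q)
def knob(s):
    h=cv2.cvtColor(s['image'],cv2.COLOR_RGB2HSV); 
    m=cv2.inRange(h,(4,90,110),(16,220,255))
    n,l,st,c=cv2.connectedComponentsWithStats(m)
    i=1+np.argmax(st[1:,4]); return c[i],st[i]
E
python3 - <<'E'
from m import *
S,T=load('scene'),load('top')
for s in (S,T): print(knob(s))
print(tri(S,knob(S)[0],T,knob(T)[0]))
k=.64
for p in [(322,215),(410,222),(388,375),(300,362)]: print('bed',plane(T,p[0]*k,p[1]*k,.014))
print('hubs',[plane(T,u*k,v*k,.043) for u,v in [(380,236),(370,313)]])
print('handle top',plane(T,436*k,281*k,.08), tri(S,(380*k,380*k),T,(436*k,281*k)))
print('hubs scene',[plane(S,u*k,v*k,.043) for u,v in [(459,393),(435,361),(409,331)]])
w=load('wrist');print(np.array(w['R']))
c=cv2.resize(T['image'][125:250,180:300],None,fx=3.2,fy=3.2,interpolation=cv2.INTER_CUBIC)
d=cv2.resize(S['image'][165:290,220:345],None,fx=3.2,fy=3.2,interpolation=cv2.INTER_CUBIC)
cv2.imwrite('pics/c1.png',np.hstack([c[:400],d[:400]])[:,:,::-1])
E
```

```text
(array([283.30057803, 247.12138728]), array([270, 233,  29,  35, 173], dtype=int32))
(array([115.6975089 , 262.60320285]), array([102, 245,  28,  34, 562], dtype=int32))
(array([ 0.3235768 ,  0.53284031, -0.95486699]), np.float64(0.31893967476882884))
bed [0.73046432 0.14512231 0.014     ]
bed [ 0.71743564 -0.0307651   0.014     ]
bed [0.41260639 0.0121555  0.014     ]
bed [0.4368928  0.18153796 0.014     ]
hubs [array([0.68005665, 0.02902892, 0.043     ]), array([0.52855322, 0.04725201, 0.043     ])]
handle top [ 0.58399238 -0.07595267  0.08      ] (array([ 0.58829997, -0.07359203,  0.06913077]), np.float64(0.007846896301531752))
hubs scene [array([0.68608641, 0.02798771, 0.043     ]), array([0.61218406, 0.03643784, 0.043     ]), array([0.53537686, 0.03981996, 0.043     ])]
[[ 2.66186422e-01 -9.63921465e-01 -4.45497263e-04]
 [-9.27502582e-01 -2.56255152e-01  2.72162189e-01]
 [-2.62457137e-01 -7.20326795e-02 -9.62251290e-01]]
```

View pics/c1.png

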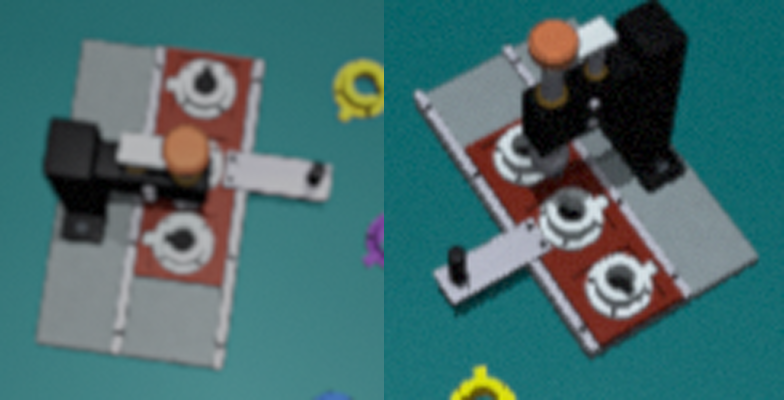

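The gauge yaw comes out near -7°, the hubs sit on a line at about y = 0.03 to 0.045, and the handle is near (0.587,-0.075). The crop suggests the shaft is off the middle hub, and the keyways are too blurred to read. I'll take the wrist camera to the open side.

Request:
apply_moves:
  moves:
    - [[9.28,-5.53,0,2.2,0],[9.28,-5.53,0,2.2,0],[9.28,-5.53,0,2.2,0],[9.28,-5.53,0,2.2,0],[9.28,-5.53,0,2.2,0],[9.28,-5.53,0,2.2,0],[9.28,-5.53,0,2.2,0],[9.28,-5.53,0,2.2,0],[9.28,-5.53,0,2.2,0],[9.28,-5.53,0,2.2,0]]

```text
time: 1.4
tool_pos: [0.5214, -0.1381, 0.4037]
ee_rot: [-3.141, 0.001, -0.11]
wrist_force: [-1.2, -0.2, -0.4]
width: 0.0943
finger_force: 0.0
```

```bash
python3 - <<'E'
from m import *
s=snap('wrist');s['fish']=1;pickle.dump(s,open('w1.pkl','wb'))
o=telemetry.get_obs();print(o['time'],o['tool_pos'],o['ee_rot'],-np.array(s['R']).T@s['t'])
for p in [(.686,.028,.043),(.61,.036,.043),(.535,.04,.043)]: print(proj(s,np.array(p)))
cv2.imwrite('pics/w1.png',cv2.resize(s['image'],(800,600),interpolation=cv2.INTER_CUBIC)[:,:,::-1])
S,T=load('scene'),load('top')
print(tri(S,(273.1,175.9),T,(238.1,168.8)),plane(T,238.1,168.8,.273),plane(S,273.1,175.9,.273))
E
```

```text
1.45 [ 0.52050292 -0.13943989  0.40389371] [ 3.14139678e+00  1.75058138e-03 -1.12366695e-01] [ 0.60024675 -0.14623645  0.3834158 ]
(np.float64(108.63608566516018), np.float64(65.03039449229288))
(np.float64(110.29987536176577), np.float64(125.70550587370808))
(np.float64(118.16690484489462), np.float64(184.35743600839808))
(array([0.57333579, 0.04176326, 0.26627072]), np.float64(0.00130225076207913)) [0.57142253 0.04112304 0.273     ] [0.5770113  0.03927002 0.273     ]
```

View pics/w1.png

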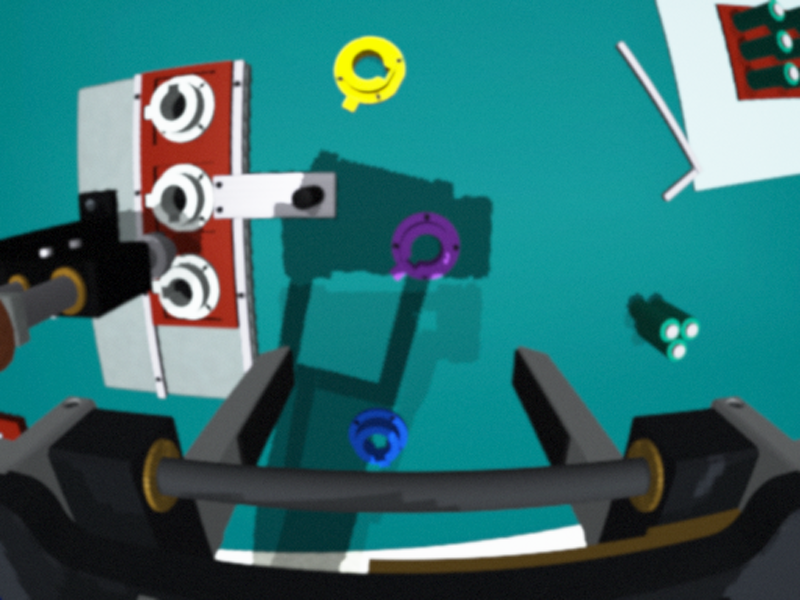

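The wrist view shows the three hubs at about (180,107), (182,197) and (188,287), the shaft near (155,250), and the handle near (308,195). The shaft sits between the middle and -x hubs. The triangulated axis is about (0.573,0.041). I'll go lower for keyways and key.

Request:
apply_moves:
  moves:
    - [[0,0,2.1,0,0],[0,0,2.1,0,0],[0,0,2.1,0,0]]

```text
time: 1.82
tool_pos: [0.5179, -0.1412, 0.2955]
ee_rot: [-3.14, 0.009, -0.117]
wrist_force: [0.2, -0.4, -0.4]
width: 0.0941
finger_force: 0.0
```

```bash
python3 - <<'E'
from m import *
s=snap('wrist');s['fish']=1;pickle.dump(s,open('w2.pkl','wb'))
w=pickle.load(open('w1.pkl','rb'))
print(proj(s,np.array((.573,.041,.08))))
a=cv2.resize(w['image'][35:225,70:170],None,fx=3.15,fy=3.15,interpolation=cv2.INTER_CUBIC)
b=cv2.resize(s['image'][0:240,0:190],None,fx=2.5,fy=2.5,interpolation=cv2.INTER_CUBIC)
cv2.imwrite('pics/w2.png',np.hstack([a[:598],b[:598]])[:,:,::-1])
E
```

```text
(np.float64(34.39544746864419), np.float64(179.81675531909275))
```

View pics/w2.png

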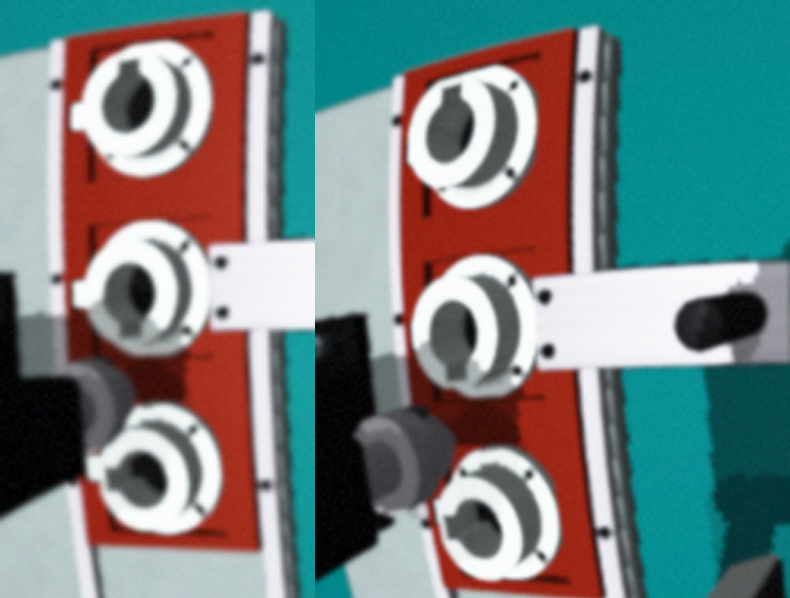

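The enlarged crops show the +x hub's keyway pointing up (+x), the middle hub's pointing down (-x), and the -x hub's pointing left (+y). The shaft has a dark protrusion at (418,410), on its +x side. I'll confirm that from the +x side.

Request:
apply_moves:
  moves:
    - [[2.4,-0.5,0,0,0],[2.4,-0.5,0,0,0],[2.4,-0.5,0,0,0],[2.4,-0.5,0,0,0]]

```text
time: 2.38
tool_pos: [0.6422, -0.1302, 0.3019]
ee_rot: [3.141, -0.003, -0.116]
wrist_force: [-0.2, -0.3, 0.6]
width: 0.0941
finger_force: 0.0
```

```bash
python3 - <<'E'
from m import *
s=snap('wrist');s['fish']=1;pickle.dump(s,open('w3.pkl','wb'))
w=pickle.load(open('w2.pkl','rb'))
u,v=map(int,proj(s,np.array((.573,.041,.08))));print(u,v)
a=cv2.resize(w['image'][145:215,0:75],None,fx=5.3,fy=5.3,interpolation=cv2.INTER_CUBIC)
b=cv2.resize(s['image'][max(v-60,0):v+40,max(u-50,0):max(u-50,0)+105],None,fx=3.7,fy=3.7,interpolation=cv2.INTER_CUBIC)
cv2.imwrite('pics/w3.png',np.hstack([a[:370],b[:370]])[:,:,::-1])
E
```

```text
88 304
```

View pics/w3.png

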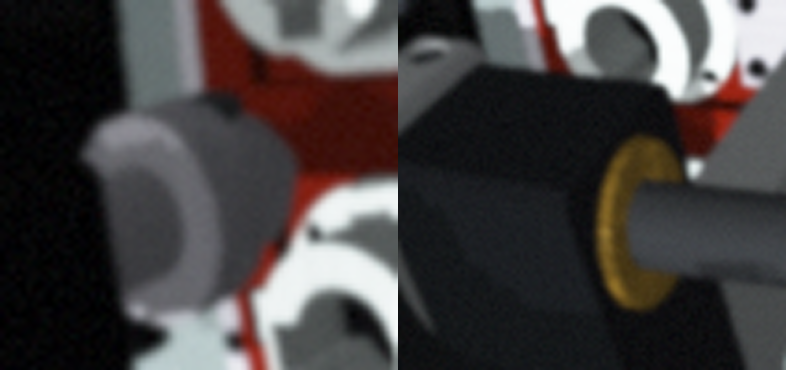

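The left crop shows the dark key on the shaft's upper (+x) edge at (220,105). In the right crop the gripper blocks the shaft. So the +x hub matches, and I'll check again in the next view. Now I'll localise the handle.

```bash
python3 - <<'E'
from m import *
w=pickle.load(open('w2.pkl','rb'));w1=pickle.load(open('w1.pkl','rb'))
print('top',plane(w,152.8,130.8,.08),'base',plane(w,174,123,.03), plane(w1,296*.64,199*.64,.08))
for n,q in [('w2',[(126+455/2.5-126,0)])]: pass
# hub top-face centres from w2 crop (bore circle) and w1 crop
print('w2 hubs',[plane(w,(x-315)/2.5,y/2.5,.043) for x,y in [(449,130),(453,333),(484,525)]])
print('w1 hubs',[plane(w1,70+x/3.15,35+y/3.15,.043) for x,y in [(130,100),(131,292),(140,473)]])
print('w2 shaft tip-ish',plane(w,285/5.3,145+150/5.3,.068))
o=telemetry.get_obs();print(o['joint_positions'])
E
```

```text
top [ 0.59191142 -0.07739219  0.08      ] base [ 0.59421971 -0.07873751  0.03      ] [ 0.59226099 -0.07447786  0.08      ]
w2 hubs [array([0.6830746 , 0.02670546, 0.043     ]), array([0.60757327, 0.03626216, 0.043     ]), array([0.53350407, 0.04241604, 0.043     ])]
w1 hubs [array([0.68288511, 0.02450267, 0.043     ]), array([0.60721541, 0.03458911, 0.043     ]), array([0.53461962, 0.04576915, 0.043     ])]
w2 shaft tip-ish [0.57374748 0.02685688 0.068     ]
[-2.86462818e-01  3.55354830e-01  1.25415423e+00 -4.57345143e-04
  1.52894908e+00  1.40030110e+00]
```

The hub line is 150 mm long with a yaw of -7.1°, both consistent with the sizes given. The handle is near (0.593,-0.077) and the shaft near (0.574,0.0395), so the carrier must go about 110 mm along gauge -x. Gripping across gauge x would put joint 6 out of range, so I'll push the handle with the side of the +y finger.

Request:
apply_moves:
  moves:
    - [[0,0.13,0.6,0,0],[0,0.13,1.14,0,0],[0,0.13,1.14,0,0],[-0.4,0.13,1.14,0,0],[-0.7,0.13,1.14,0,0],[-0.9,0.13,1.14,0,0],[-1.1,0.13,1.14,0,0],[-1.2,0.13,1.14,0,0],[-1.2,0.13,1.14,0,0]]

```text
time: 3.55
tool_pos: [0.5813, -0.1289, 0.2427]
ee_rot: [3.141, 0.001, -0.115]
wrist_force: [-0.2, 0.2, -0.3]
width: 0.0939
finger_force: 0.1
```

```bash
python3 - <<'E'
from m import *
s=snap('wrist');s['fish']=1;pickle.dump(s,open('w4.pkl','wb'))
T=snap('top')
o=telemetry.get_obs();print(o['time'],o['tool_pos'],o['ee_rot'],o['wrist_force'])
u,v=map(int,proj(s,np.array((.574,.04,.08))));print(u,v)
a=cv2.resize(s['image'],(533,400),interpolation=cv2.INTER_CUBIC)
b=cv2.resize(T['image'][130:230,200:265],(260,400),interpolation=cv2.INTER_CUBIC)
cv2.imwrite('pics/w4.png',np.hstack([a,b])[:,:,::-1])
E
```

```text
3.65 [ 0.58151795 -0.12892175  0.24218169] [-3.14153473e+00  1.62594435e-03 -1.14957421e-01] [-0.63711325 -0.41933934  0.54439922]
29 279
```

View pics/w4.png

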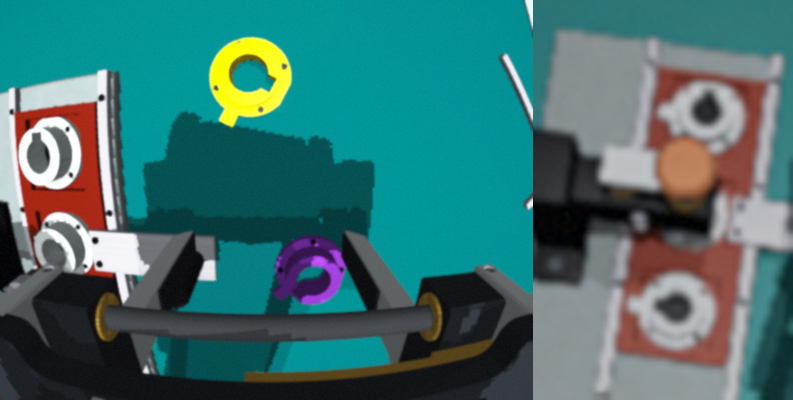

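The wrist view shows the finger behind the handle at about (185,280), and the yellow and purple look-alikes are clear of it. In the top crop the +x hub at (707,108) has moved about 14 mm. I'll keep pushing.

Request:
apply_moves:
  moves:
    - [[-0.2,0,0,0,0],[-0.4,0,0,0,0],[-0.6,0,0,0,0],[-0.8,0,0,0,0],[-1.0,0,0,0,0],[-1.2,0,0,0,0],[-1.4,0,0,0,0],[-1.55,0,0,0,0],[-1.65,0,0,0,0],[-1.65,0,0,0,0]]

```text
time: 4.9
tool_pos: [0.4992, -0.1195, 0.2425]
ee_rot: [3.141, 0.001, -0.115]
wrist_force: [0.7, -0.2, -0.6]
width: 0.0938
finger_force: 0.0
```

```bash
python3 - <<'E'
from m import *
s=snap('wrist');s['fish']=1;pickle.dump(s,open('w5.pkl','wb'))
T=snap('top');S=snap('scene')
o=telemetry.get_obs();print(o['time'],o['tool_pos'],o['ee_rot'],o['wrist_force'])
print(proj(T,np.array((.574,.04,.043))),proj(S,np.array((.574,.04,.043))))
r=lambda i:cv2.resize(i,(390,390),interpolation=cv2.INTER_CUBIC)
cv2.imwrite('pics/w5.png',np.hstack([r(T['image'][140:240,190:290]),r(S['image'][190:270,230:310])])[:,:,::-1])
E
```

```text
5.05 [ 0.49964442 -0.11958556  0.24244005] [ 3.14127306e+00  9.60113736e-04 -1.15027144e-01] [-0.11274338 -0.06330604 -0.42335294]
(np.float64(239.342823896951), np.float64(185.3350992657276)) (np.float64(270.53902979519415), np.float64(221.00848739141085))
```

View pics/w5.png

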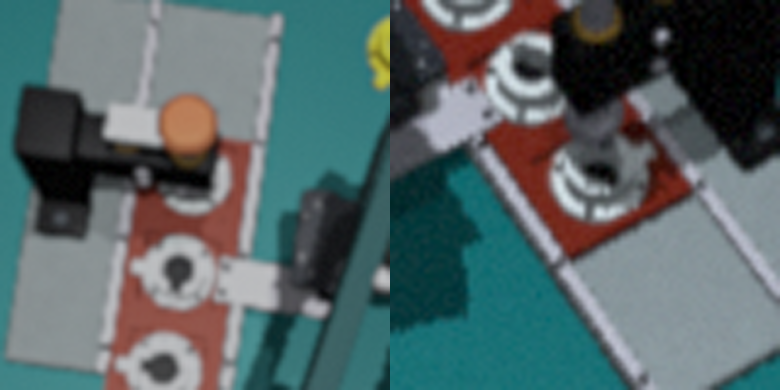

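The top crop shows the middle hub at (179,270), the -x hub at (162,365), and the +x hub half under the head at (195,185). In the scene crop the +x hub, near (598,175), is slightly to the +x side of the shaft, whose tip is near (597,130).

```bash
python3 - <<'E'
from m import *
T,S=load('top'),load('scene')
p=[plane(T,190+x/3.9,140+y/3.9,.043) for x,y in [(179,270),(162,365)]]
print(p, p[0]+p[0]-p[1])
e=np.array((.992,-.124,0));print('plus hub',p[0]+.076*e,p[1]+.152*e)
print(plane(S,230+(598-390)/4.875,190+173/4.875,.043))
E
```

```text
[array([0.50179486, 0.04971572, 0.043     ]), array([0.42957805, 0.06191845, 0.043     ])] [0.57401167 0.03751299 0.043     ]
plus hub [0.57718686 0.04029172 0.043     ] [0.58036205 0.04307045 0.043     ]
[0.5887184  0.03540349 0.043     ]
```

Request:
apply_moves:
  moves:
    - [[0.2,0,0,0,0],[0.2,0.8,0,0,0],[0.6,0.8,-1.0,0,0],[0.6,0.6,-1.06,0,0],[0.6,0.6,-1.06,0,0]]

```text
time: 5.68
tool_pos: [0.5265, -0.1522, 0.2956]
ee_rot: [3.142, -0.0, -0.114]
wrist_force: [-0.8, 0.5, -0.8]
width: 0.0939
finger_force: 0.0
```

```bash
python3 - <<'E'
from m import *
s=snap('wrist');s['fish']=1;pickle.dump(s,open('w6.pkl','wb'))
o=telemetry.get_obs();print(o['time'],o['tool_pos'])
u,v=map(int,proj(s,np.array((.574,.04,.06))));print(u,v)
u0,v0=max(u-60,0),v-80;print(u0,v0)
cv2.imwrite('pics/w6.png',cv2.resize(s['image'][v0:v0+120,u0:u0+150],None,fx=5,fy=5,interpolation=cv2.INTER_CUBIC)[:,:,::-1])
E
```

```text
5.725 [ 0.52601857 -0.15216636  0.2946351 ]
42 185
0 105
```

View pics/w6.png

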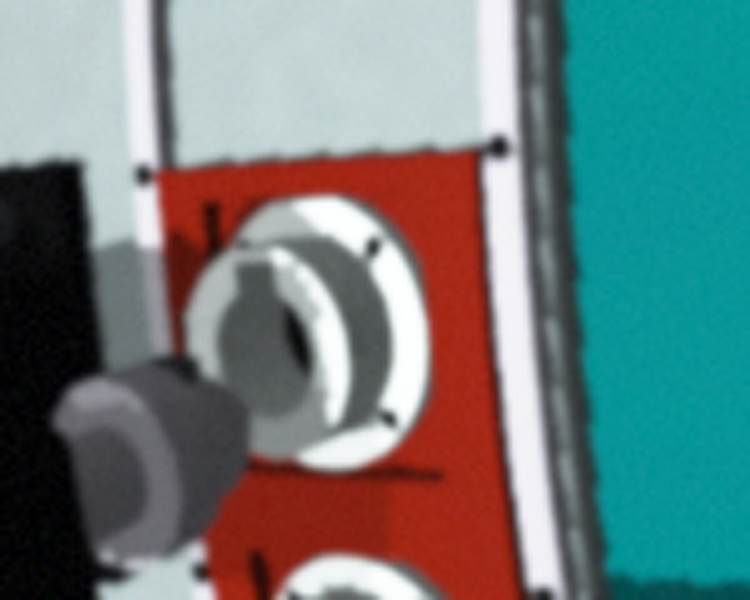

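The crop shows the dark key at (175,365) on the shaft's +x side and this hub's keyway at (255,275) also toward +x, so they match. The hub's top-face centre is about (267,349), and the shaft nose ends near (250,430). I'll work out the remaining offset by projection.

```bash
python3 - <<'E'
from m import *
s=pickle.load(open('w6.pkl','rb'))
h=plane(s,267/5,105+349/5,.043);print('hub',h)
pr=lambda X:np.round((np.array(proj(s,np.array(X)))-[0,105])*5)
e=np.array((.992,-.124,0));n=np.array((.124,.992,0))
for d in (0,.004,.008):
    c=np.array((.574,.0395,0))+d*e
    print(d,*[pr(c+[0,0,z]) for z in (.066,.076,.089)],'r12 sides z.08',pr(c+e*.012+[0,0,.08]),pr(c-e*.012+[0,0,.08]),
     'shoulder bottom, -x', pr(c-e*.017+[0,0,.089]),'nose r5 -y',pr(c-n*.005+[0,0,.066]))
print('hub drop',pr(h+[0,0,0]),'sh', (h[:2]-[.574,.0395])@e[:2],(h[:2]-[.574,.0395])@n[:2])
# flange circle & boss check
for r,z in((.028,.028),(.021,.043)):
    print(r,[pr([*(h[:2]+k[:2]*r),z]) for k in (e,-e,n,-n)])
E
```

```text
hub [0.58004183 0.03770641 0.043     ]
0 [195. 412.] [162. 426.] [115. 447.] r12 sides z.08 [137. 364.] [159. 499.] shoulder bottom, -x [134. 543.] nose r5 -y [215. 412.]
0.004 [192. 390.] [158. 404.] [111. 424.] r12 sides z.08 [134. 341.] [155. 477.] shoulder bottom, -x [129. 521.] nose r5 -y [211. 390.]
0.008 [189. 368.] [155. 382.] [107. 400.] r12 sides z.08 [131. 318.] [151. 455.] shoulder bottom, -x [125. 498.] nose r5 -y [208. 368.]
hub drop [267. 349.] sh 0.00621590286224047 -0.0010300541247023826
0.028 [array([296., 193.]), array([329., 467.]), array([212., 335.]), array([420., 330.])]
0.021 [array([255., 240.]), array([282., 455.]), array([191., 351.]), array([349., 347.])]
```

The collar, key and nose readings agree that the shaft is about 5 mm to -x of my first estimate. They also put the ram slightly low. The hub is therefore about 10 mm short, and I'll push that much further.

Request:
apply_moves:
  moves:
    - [[-0.2,0.2,0.6,0,0],[-0.3,0.2,1.06,0,0],[-0.3,0.2,1.06,0,0],[-0.3,-0.59,1.06,0,0],[-0.4,-0.59,1.06,0,0],[-0.6,-0.59,1.06,0,0],[-0.7,-0.59,1.06,0,0],[-0.77,-0.59,1.06,0,0],[-0.82,-0.59,1.06,0,0],[-0.82,-0.59,1.06,0,0]]

```text
time: 6.98
tool_pos: [0.4887, -0.1191, 0.2429]
ee_rot: [3.141, -0.0, -0.116]
wrist_force: [1.3, 0.5, 0.2]
width: 0.0939
finger_force: 0.6
```

Request:
apply_moves:
  moves:
    - [[0.2,0,0,0,0],[0.2,0.8,0,0,0],[0.6,0.8,-1.0,0,0],[0.8,0.6,-1.06,0,0],[0.8,0.6,-1.06,0,0]]

```text
time: 7.6
tool_pos: [0.5258, -0.1526, 0.2953]
ee_rot: [-3.142, 0.0, -0.114]
wrist_force: [-0.3, -0.6, -0.6]
width: 0.094
finger_force: 0.0
```

```bash
python3 - <<'E'
from m import *
s=snap('wrist');s['fish']=1;pickle.dump(s,open('w7.pkl','wb'));S=snap('scene')
o=telemetry.get_obs();print(o['time'],o['tool_pos'])
a=cv2.resize(s['image'][105:225,0:90],None,fx=4.9,fy=4.9,interpolation=cv2.INTER_CUBIC)
b=cv2.resize(S['image'][165:260,240:300],(350,588),interpolation=cv2.INTER_CUBIC)
cv2.imwrite('pics/w7.png',np.hstack([a[:588],b])[:,:,::-1])
E
```

```text
7.7 [ 0.52468341 -0.15257917  0.2938488 ]
```

View pics/w7.png

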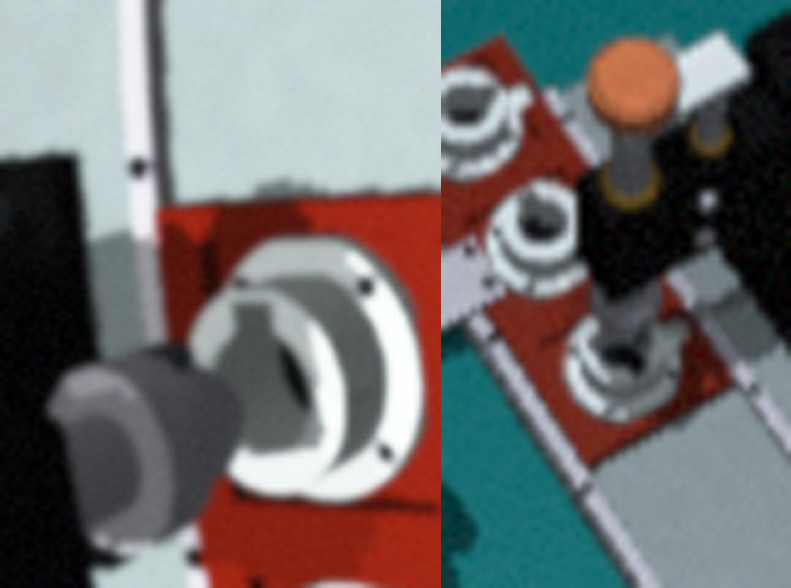

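The left crop shows the hub face centred near (267,393), the nose end near (242,415), and the collar ring near (112,457). The scene crop shows the shaft almost above the hub. I'll check the offset.

```bash
python3 - <<'E'
from m import *
s=pickle.load(open('w7.pkl','rb'))
e=np.array((.992,-.124,0));n=np.array((.124,.992,0))
h=plane(s,267/4.9,105+393.5/4.9,.043);print('hub',h)
pr=lambda X:np.round((np.array(proj(s,np.array(X)))-[0,105])*4.9)
for r,z in((.028,.028),(.021,.043)):
    print(r,[pr([*(h[:2]+k[:2]*r),z]) for k in (e,-e,n,-n)])
for d in (0,-.004):
  c=np.array([*h[:2],0])+d*e
  for dz in (0,-.007): 
    D=[0,0,dz]
    print(d,dz,'nose -y',pr(c-n*.005+[0,0,.066]+D),'+-e',pr(c+e*.005+[0,0,.066]+D),pr(c-e*.005+[0,0,.066]+D),'collar -x',pr(c-e*.017+[0,0,.089]+D),'+x',pr(c+e*.017+[0,0,.089]+D),'-y',pr(c-n*.017+[0,0,.089]+D),'key end',pr(c+e*.016+[0,0,.076]+D))
S=load('scene')
print('scene hub',plane(S,240+(622-441)/5.833,165+362/6.19,.043),'knob',[plane(S,240+(634-441)/5.833,165+78/6.19,z) for z in (.266,.273)])
E
```

```text
hub [0.56891473 0.03883875 0.043     ]
0.028 [array([293., 240.]), array([329., 505.]), array([213., 376.]), array([416., 375.])]
0.021 [array([253., 288.]), array([283., 496.]), array([193., 394.]), array([348., 394.])]
0 0 nose -y [216. 425.] +-e [193. 399.] [201. 451.] collar -x [138. 555.] +x [103. 364.] -y [186. 464.] key end [150. 352.]
0 -0.007 nose -y [238. 415.] +-e [215. 389.] [223. 441.] collar -x [161. 542.] +x [128. 355.] -y [210. 452.] key end [174. 343.]
-0.004 0 nose -y [219. 447.] +-e [196. 420.] [205. 472.] collar -x [142. 577.] +x [106. 387.] -y [190. 487.] key end [153. 375.]
-0.004 -0.007 nose -y [241. 436.] +-e [218. 410.] [227. 461.] collar -x [166. 563.] +x [132. 377.] -y [214. 474.] key end [177. 365.]
scene hub [0.5809336  0.03597069 0.043     ] knob [array([0.57728833, 0.03922827, 0.266     ]), array([0.58078108, 0.03604296, 0.273     ])]
```

The predicted nose position (238,415) matches the observed (242,415), so the offset is about 1–2 mm, well within the 4 mm the nose can centre. Next I'll rise, close the gripper and go over the knob.

Request:
apply_moves:
  moves:
    - [[0,0,-4.2,0,1],[0,0,-4.2,0,1],[0,0,-4.2,0,1],[0,0,-4.2,0,1],[0,0,-4.2,0,1],[0.5,-3.92,-4.2,0,1],[0.5,-3.92,-4.2,0,1],[0.5,-3.92,-4.2,0,1],[0.5,-3.92,-4.2,0,1],[0.5,-3.92,-4.2,0,1]]

```text
time: 8.95
tool_pos: [0.5726, 0.039, 0.5029]
ee_rot: [3.14, 0.005, -0.114]
wrist_force: [0.5, -0.7, 0.3]
width: 0.0006
finger_force: 0.0
```

```bash
python3 - <<'E'
from m import *
s=snap('wrist');s['fish']=1;pickle.dump(s,open('w8.pkl','wb'));S=snap('scene')
o=telemetry.get_obs();print(o['time'],o['tool_pos'],o['wrist_force'],o['width'])
a=cv2.resize(s['image'],(533,400));b=cv2.resize(S['image'][120:260,230:325],(265,400),interpolation=cv2.INTER_CUBIC)
cv2.imwrite('pics/w8.png',np.hstack([a,b])[:,:,::-1])
E
```

```text
9.05 [0.57238815 0.0375113  0.5042908 ] [-0.35246858 -0.39379872 -0.06916838] 0.0004119291684182373
```

View pics/w8.png

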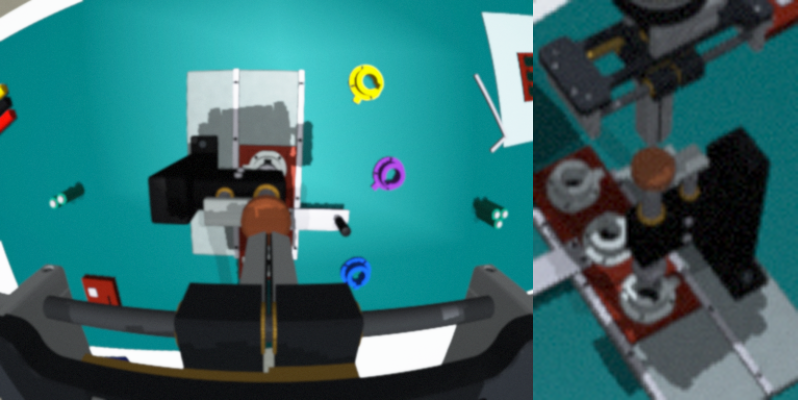

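The wrist view shows the closed fingers over the knob at (265,215), and the scene crop confirms the tips are above the knob and the shaft is over the hub. I'll press down in stages.

Request:
apply_moves:
  moves:
    - [[0,0,0.3,0,1],[0,0,0.5,0,1],[0,0,0.65,0,1],[0,0,0.8,0,1],[0,0,0.9,0,1],[0,0,1.0,0,1],[0,0,1.1,0,1],[0,0,1.2,0,1],[0,0,1.2,0,1]]

```text
time: 10.18
tool_pos: [0.5725, 0.0387, 0.445]
ee_rot: [3.141, 0.0, -0.115]
wrist_force: [-0.2, -0.1, 1.9]
width: 0.0003
finger_force: 0.8
```

Request:
apply_moves:
  moves:
    - [[0,0,0.08,0,1],[0,0,0.16,0,1],[0,0,0.22,0,1],[0,0,0.28,0,1],[0,0,0.32,0,1],[0,0,0.36,0,1],[0,0,0.38,0,1],[0,0,0.38,0,1]]

```text
time: 11.18
tool_pos: [0.5725, 0.0387, 0.4265]
ee_rot: [3.142, -0.0, -0.115]
wrist_force: [-0.0, -0.1, 2.6]
width: 0.0005
finger_force: 1.4
```

It went past 0.034 and the knob is at about 0.2275. I'll press on to a firm stop.

Request:
apply_moves:
  moves:
    - [[0,0,0.03,0,1],[0,0,0.06,0,1],[0,0,0.08,0,1],[0,0,0.1,0,1],[0,0,0.1,0,1]]

```text
time: 11.8
tool_pos: [0.5716, 0.0388, 0.4264]
ee_rot: [-3.141, -0.005, -0.115]
wrist_force: [-4.3, 0.1, 16.4]
width: 0.0003
finger_force: 7.9
```

Firm stop: the wrist force rose to 16 N with no further travel. Next I'll back off and check.

Request:
apply_moves:
  moves:
    - [[0,0,-0.3,0,1],[0,0,-1.2,0,1],[0,0,-2,0,1],[0,1.2,-2,0,1],[0,2.4,-2,0,1],[0,3.6,-2,0,1],[0,4,-2,0,1],[0,4,-2,0,1]]

```text
time: 12.8
tool_pos: [0.5496, -0.1609, 0.5207]
ee_rot: [-3.14, 0.002, -0.117]
wrist_force: [-0.0, 0.5, -0.8]
width: 0.0004
finger_force: 0.0
```

```bash
python3 - <<'E'
from m import *
s=snap('wrist');S=snap('scene');T=snap('top')
o=telemetry.get_obs();print(o['time'],o['tool_pos'],o['wrist_force'])
a=cv2.resize(S['image'][150:290,220:345],(400,448),interpolation=cv2.INTER_CUBIC);b=cv2.resize(T['image'][125:265,175:300],(400,448),interpolation=cv2.INTER_CUBIC)
cv2.imwrite('pics/w9.png',np.hstack([a,b])[:,:,::-1])
E
```

```text
12.95 [ 0.54977602 -0.15852227  0.52162497] [-0.02166254 -0.23969939 -0.2194194 ]
```

View pics/w9.png

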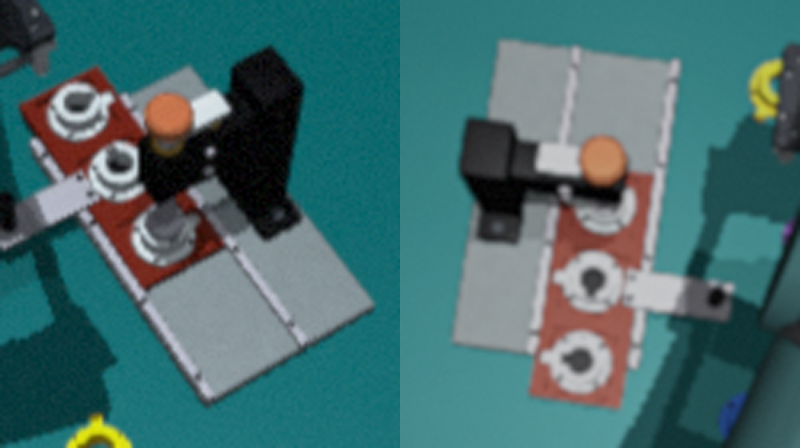

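The scene crop shows the knob down near (168,115), the shaft seated in the +x hub at (163,235), and the other hubs in their nests. Nothing is touching the gauge, so I'm handing it in.

```bash
python3 -c "
from bench import ticket; print(ticket.close_job())"
```

```text
the job is handed in; nothing more can be done
None
```

The +x hub, whose keyway matches the key, is under the shaft; the ram was pressed to a firm stop at about 0.046 (knob about 227 mm up) and left there, and the job was handed in at about 13 s; no verdict came back.

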